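# Clear the jar carousel, bring the honey to the front and hold it

### The job

A customer left a drum-shaped cheese among the jars on the revolving stand: take it off and drop it into the steel pan with the other unsaleable cheese. Then take the stand by the wooden grip on top and turn it until the honey jar is at the front, straight behind the small white label on the stand's foot, with both jars still standing in their rings and the things around left in place. Finish holding on to that grip, keeping the stand still, because a colleague is about to unscrew the honey's lid.

Things in the scene. Friction and masses are not known exactly. Their poses are not given: they have to be found in the camera images.
- drum_center (a point): centre of the drum-shaped off-white goat cheese to be removed: upright cylinder 62 mm across and 72 mm tall, 0.15 to 0.3 kg; the point is half-way up (36 mm above its underside). It stands loose in one of the three rings of the revolving stand; take it with the fingers side by side along the stand's edge (closing at right angles to the line from the axis to the cheese), clear of grip and jars
- pan: fixed open steel pan, origin under its centre on the deck: 220 mm (own x) by 162 mm (own y), 87 mm tall to the top of the rim, wall 3 mm, rolled rim up to 15 mm wide outside the wall. A grey brick cheese, 57 mm wide and 54 mm tall, already lies in its +x end
- pan_free (a point): middle of the free part of the pan's floor, 4 mm above the deck, 35 mm from the pan's centre towards its -x end
- stand_foot: fixed round foot of the revolving stand, origin on the deck on the turning axis, z up. Its own -x axis is the front: a small white label in a steel holder stands there, 123 mm from the axis, top 36 mm above the deck
- stand_front (a point): middle of the white label that marks the stand's front, 123 mm from the turning axis, 20 mm above the deck
- turntable (a joint): angle by which the turntable has been turned since the start (rad; 0 at the start), positive counter-clockwise seen from above; it does not tell where the honey is. It turns either way without a stop (limits at -12 and 12 only), with light friction (0.05 N m) and a little damping, and stays where it is left
- grip_center (a point): centre of the dark wooden grip on the turning axis on top of the stand, 192 mm above the deck; it turns with the turntable. Upright flat bar 46 mm long (own x), 16 mm thick (own y), 30 mm tall; its own x axis points along the line from the honey ring through the axis. A brass column 11 mm across carries it.
- disc_top (a point): centre of the top of the turning wooden disc, on the axis, 36 mm above the deck; the disc is 224 mm across. Three brass rings on it, 85 mm across and 11 mm tall, hold the two jars and the cheese; their centres lie 68 mm from the axis, 120 degrees apart. The jar lids reach 148 mm above the deck
- honey_center (a point): centre of the honey jar (clear glass jar of amber honey, grey lid, orange-brown label, 71 mm across, 110 mm tall), 55 mm above its underside; it stands loose in one ring of the turntable, label outwards
- jam_center (a point): centre of the jam jar (red, white lid, 75 mm across, 112 mm tall), 56 mm above its underside; it stands loose in another ring of the turntable
- half_center (a point): centre of the loose half wheel of yellow cheese (74 x 146 x 36 mm) lying on a whole wheel beside the stand; bystander
- pyramid_center (a point): centre of the loose white pyramid cheese (77 x 79 x 81 mm) beside the stand, 40 mm above the deck; bystander
- price_center (a point): middle of the small price stand (round foot, dark card 75 mm wide, 106 mm tall) beside the stand, 50 mm above the deck; bystander
There are look-alikes about, which are no part of the job. Leave any turquoise look-alike of the part that bears jam_center alone.

How it is judged:
By the outcome, as a careful person would: the job done as asked, in the order asked, and still so for the second after the job is handed in, while the arm keeps its last pose, push and grip.
It also fails if it takes over 64 s, if anything falls off the work surface, if the arm or the gripper's body presses on something with over 40 N, if the wrist force passes 120 N, or if a joint passes its speed limit or range.

### The arm

A 6-joint arm with a two-finger parallel gripper is mounted at the origin on a cart in front of the work surface, level with it; the furniture and walls round the work are solid. World frame = base frame: x ahead of the robot, y to its left, z up, the work surface at z = 0. Lengths are in mm, angles in degrees, forces in N, time in s.
With the tool pointing down it reaches from about 300 to 850 mm from the base axis. Payload 4.2 kg.
Tool frame: the origin (TCP) lies at the very end of the fingers, on their centre line; the grasp point (between the pads) lies 19 mm behind it; z points along the fingers, y is the direction in which the jaws open and shut (so a half turn about z gives the same grasp; the last joint's range is limited). The gripper opens to 91 mm and grips with 3 to 60 N. Pads are 32 mm wide; open, the fingers measure 118 mm over their backs; the gripper's body (76 mm by 178 mm) begins 60 mm behind the grasp point.
Start: joints at [65.031, 18.312, 89.639, -0, 72.044, -1.146], TCP at [232.259, 526.022, 213.976] pointing down, gripper open.
Joint ranges: [-177.97, 177.97], [-48.28, 115.42], [12.27, 149.76], [-77.06, 257.06], [2.81, 150.46], [-146.56, 146.56]. Speed limits (degrees/s): [147.25, 147.25, 180, 180, 180, 180].

### API

Orientations are given as [roll, pitch, yaw] about the fixed x, y, z axes, in that order (R = Rz(yaw) Ry(pitch) Rx(roll)).
In Python, from workcell import monitor, eyes, job gives the robot as it stands.
- The arm moves only by the tool move_arm, never from a script. Its argument "increments" is a list that holds one entry, the list of rows, each a list of 7 numbers: the opening, from 0 (shut) to 1 (fully open), then the shift along the tool's x, y, z in cm, then the turn, a rotation vector about the tool's x, y, z in rad. In form: [[[jaw, x, y, z, ax, ay, az], ...]]. A call has 1 to 12 rows; each row shifts and turns the pose as measured when the row begins, along the tool's axes as they then stand; what a row does not reach is not made up. A row lasts 1/8 s, in which the tool goes at most 62.5 mm and 10.7 degrees, less where a joint would pass 70% of its speed; a pose out of reach is approached as far as the arm can. A call is refused whole if a number of a shift passes 6.25 or a number of a turn 0.188, either way. A call with a gripper value outside its range is refused whole. The fingers move at their own pace and stop on an object; "force" is the grip in N (left out, the last holds). Time passes only in rows, so rows that do not move let the fingers close. It gives the time, the measured TCP pose, the force and the opening at its end, in the units of the state.
- monitor.state(): the state, without advancing time (a new reading comes with each control period).
- eyes.grab_frame(name): name is "scene" or "side" or "wrist"; returns a dict with "color" (384x512x3 uint8, red, green, blue), "z_map" (384x512 float32, mm along the optical axis (not along the pixel's ray), 0 where there is no reading), "camera_matrix" (3x3 intrinsics, pixels), "rvec" (rotation vector, rad) and "tvec" (3), from world to camera coordinates, as OpenCV has them. Camera axes: x right, y down, z forward; pixel columns grow to the right and rows downward; lengths in mm; the calibration is good to about 2 mm. A picture is of the moment at which its call begins.
- job.job_done(): hands the job in, once; it reports no verdict.
The state is a dict: "time_s": time; "qpos": joint angles; "qvel": joint speeds; "effort": joint torques, N m; "ee_pos": TCP position; "ee_rot": TCP orientation; "force": force on the tool from outside, world axes, zero at the start; "torque": the same for the moment, N m; "gripper_width": finger opening in mm.
Only numpy, scipy, OpenCV 4.12 (cv2) and the standard library are available. Lean on these libraries where they do the work, as an engineer would, in place of code of your own. Each camera call takes 0.05 s, during which the arm holds its last target. There are 200 camera calls.

## Working session

There is one attempt and no reset: what is moved stays moved. The work goes in short steps, Python scripts to look and compute and a tool call to move; the robot and the scene stay as the last step left them, time stands still between calls to the robot, and variables do not carry over. Pictures are saved under pics/ and viewed, about 8 in all and at most 12, crops included, and the job is handed in when it is done.

Besides the shell and the picture viewer there is one more tool, called by a JSON object that holds its "op" and its "data", one argument or row to a line. move_arm: Moves the arm, as the interface text tells. Its arguments: {"type":"object","properties":{"increments":{"type":"array"},"force":{"type":"number"}},"required":["increments"]}

```bash
ls; mkdir -p pics; cat > h.py <<'E'
import numpy as np, cv2
from workcell import monitor, eyes, job
def grab(n):
    f=eyes.grab_frame(n); return f
def cloud(f):
    K=f["camera_matrix"];R=cv2.Rodrigues(np.array(f["rvec"],float))[0];t=np.array(f["tvec"],float).ravel()
    z=f["z_map"].astype(float);v,u=np.mgrid[:z.shape[0],:z.shape[1]]
    P=np.stack([(u-K[0][2])/K[0][0]*z,(v-K[1][2])/K[1][1]*z,z],-1)
    W=(P-t)@R; W[z<=0]=np.nan
    return W
def save(f,n): cv2.imwrite(n,f["color"][:,:,::-1])
E
python3 - <<'E'
from h import *
import pickle
for n in("scene","side","wrist"):
    f=grab(n);save(f,f"pics/{n}0.png");pickle.dump(f,open(f"{n}0.pkl","wb"))
    R=cv2.Rodrigues(np.array(f["rvec"],float))[0];print(n,-R.T@np.array(f["tvec"]).ravel(),R[2])
print(monitor.state())
a=cv2.imread("pics/scene0.png")
E
```

```text
pics
scene [-239.06450679 -753.28010158  759.5113827 ] [ 0.72340699  0.47717582 -0.49898453]
side [ 283.2817743  -950.65313291  585.92342   ] [ 0.35739911  0.80230231 -0.47809714]
wrist [156.37752279 559.2904261  384.11768071] [ 0.26418293 -0.11849588 -0.95716566]
{'time_s': 0.15, 'qpos': array([ 6.50305623e+01,  1.83395209e+01,  8.96890466e+01, -1.87265053e-03,
        7.20449436e+01, -1.14674197e+00]), 'qvel': array([ 0.01624382, -0.15445633, -0.14394185,  0.00591186, -0.08138024,
        0.13179505]), 'effort': array([ 1.23935497e-04, -4.12772834e+01, -2.32155025e+01,  7.27110752e-02,
        4.32815985e-02, -9.84587064e-05]), 'ee_pos': array([232.10273199, 525.65765161, 213.35941953]), 'ee_rot': array([-1.79926468e+02,  3.09168714e-04,  1.56177883e+02]), 'force': array([-0.21706961, -0.34871552,  0.14977794]), 'torque': array([-0.05195047, -0.02074868,  0.01927022]), 'gripper_width': 91.21731369137855}
```

View pics/scene0.png

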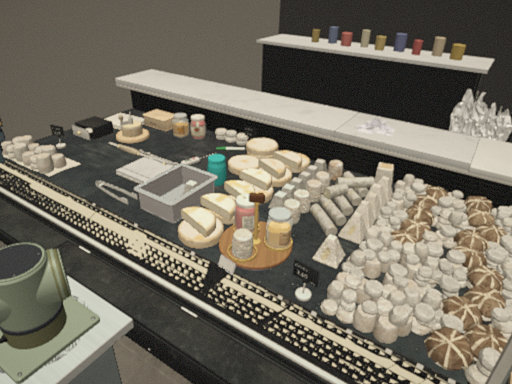

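View pics/side0.png

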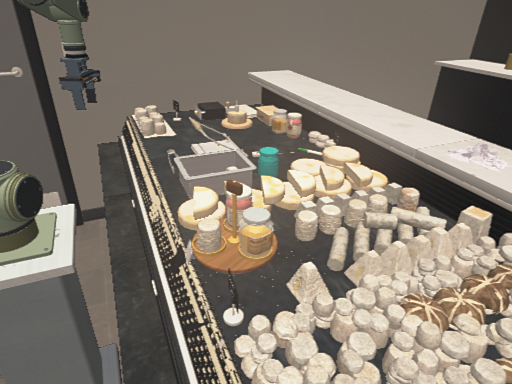

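The scene view shows the stand at about (257,240), with the drum cheese (242,243) at the front left, the honey (279,230) on the right, the jam (247,210) behind and the grip (257,198). The pan is at (177,190), and the label is at (228,266). The side view agrees, with the drum at (208,236) and the grip at (234,187).

```bash
python3 - <<'E'
from h import *
import pickle
big=[]
for n,c in(("scene",(130,160,350,310)),("side",(150,130,350,330))):
    f=pickle.load(open(n+"0.pkl","rb"));W=cloud(f)
    x0,y0,x1,y1=c
    im=cv2.resize(f["color"][y0:y1,x0:x1,::-1],None,fx=2.6,fy=2.6,interpolation=cv2.INTER_CUBIC);big.append(im)
    pts={"scene":[(257,198),(242,236),(279,214),(247,200),(228,266),(140,195),(215,175),(185,180),(328,250),(303,290)],
         "side":[(234,187),(208,222),(256,215),(180,175),(250,165)]}[n]
    for p in pts: print(n,p,W[p[1],p[0]].round(0))
    # disc rim plane z 30..40 brown
    hsv=cv2.cvtColor(f["color"],cv2.COLOR_RGB2HSV)
    m=(abs(W[...,2]-36)<4)&(hsv[...,1]>110)&(hsv[...,0]<22)
    l,lab,st,ce=cv2.connectedComponentsWithStats(m.astype(np.uint8))
    i=1+st[1:,4].argmax(); q=W[lab==i][:,:2]
    (c,r)=cv2.minEnclosingCircle(q.astype(np.float32));print("disc",c,r,st[i])
    # grip: z 180..210 within 40 of c
    d=np.hypot(W[...,0]-c[0],W[...,1]-c[1])
    g=W[(d<35)&(W[...,2]>178)&(W[...,2]<212)];print("grip",len(g),g.mean(0),g.min(0),g.max(0),cv2.minAreaRect(g[:,:2].astype(np.float32)))
    for nm,lo,hi in(("drumtop",98,116),("lids",140,155)):
        mm=((d<115)&(W[...,2]>lo)&(W[...,2]<hi)).astype(np.uint8)
        k,lab,st,ce=cv2.connectedComponentsWithStats(mm)
        for i in range(1,k):
            if st[i,4]>25:
                q=W[lab==i];print(nm,st[i],q.mean(0).round(1),cv2.minEnclosingCircle(q[:,:2].astype(np.float32)),f["color"][lab==i].mean(0).round(0))
    dp=None
    rim=(abs(W[...,2]-85)<5)&(hsv[...,1]<60)
    k,lab,st,ce=cv2.connectedComponentsWithStats(rim.astype(np.uint8))
    for i in range(1,k):
        q=W[lab==i]
        if st[i,4]>60: print("rim?",st[i],cv2.minAreaRect(q[:,:2].astype(np.float32)))
h=max(b.shape[0] for b in big)
cv2.imwrite("pics/c1.png",big[0]);cv2.imwrite("pics/c2.png",big[1])
E
```

```text
scene (257, 198) [ 535. -271.  196.]
scene (242, 236) [ 468. -268.  104.]
scene (279, 214) [ 571. -325.  144.]
scene (247, 200) [ 575. -211.  148.]
scene (228, 266) [ 422. -252.   20.]
scene (140, 195) [501. 189.  60.]
scene (215, 175) [775.  74.  56.]
scene (185, 180) [720. 181.  24.]
scene (328, 250) [ 623. -467.   44.]
scene (303, 290) [ 460. -471.   21.]
disc (542.8050537109375, -269.82427978515625) 112.09473419189453 [235 222  57  46 784]
grip 162 [ 536.80485322 -267.83641853  195.3706584 ] [ 522.88175662 -286.44924352  178.92405551] [ 554.48557637 -244.21663155  210.79412306] ((538.9219970703125, -265.41949462890625), (17.83556365966797, 45.04351806640625), 35.00884246826172)
drumtop [234 209  20  12 106] [ 548.3 -217.9  107.1] ((562.4530029296875, -206.74603271484375), 34.67366027832031) [163. 133. 116.]
drumtop [266 223  26  12 129] [ 548.1 -337.6  106.8] ((568.4256591796875, -327.8316955566406), 38.27348709106445) [196. 168. 115.]
drumtop [233 229  20  14 207] [ 469.6 -266.9  105.2] ((472.7874755859375, -264.6496276855469), 27.979511260986328) [213. 205. 181.]
lids [235 194 
[... 4047 characters left out ...]
 (56.912147521972656, 58.545772552490234), 13.08811092376709)
rim? [  0 221  20   9  71] ((23.052335739135742, -57.861114501953125), (41.203514099121094, 7.516171455383301), 24.762313842773438)
rim? [362 274  17  13 154] ((731.5693359375, -552.3550415039062), (33.49121856689453, 30.159469604492188), 66.99205780029297)
rim? [378 286  17  14 156] ((737.94140625, -592.7700805664062), (30.71137237548828, 31.189435958862305), 10.558409690856934)
rim? [420 321  21  16 221] ((748.1954345703125, -691.0221557617188), (31.432575225830078, 31.709335327148438), 7.989902496337891)
rim? [305 364  24  20 370] ((515.9432983398438, -686.5845336914062), (31.874696731567383, 34.4463996887207), 68.084716796875)
```

View pics/c1.png

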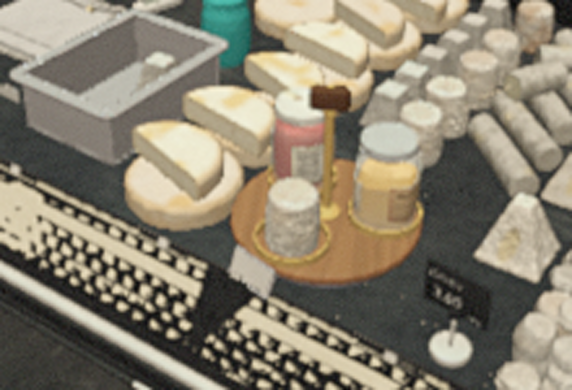

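The crop shows the grip bar at (330,98) and the label at (252,272). The pan has a light brick near (158,62). Next I'll get precise values for the label, the axis, the lids, the pan and the brick.

```bash
python3 - <<'E'
from h import *
import pickle
def fit(q):
    A=np.c_[2*q,np.ones(len(q))];s=np.linalg.lstsq(A,(q**2).sum(1),rcond=None)[0];return s[:2],np.sqrt(s[2]+s[:2]@s[:2])
for n in("scene","side"):
    f=pickle.load(open(n+"0.pkl","rb"));W=cloud(f);X,Y,Z=W[...,0],W[...,1],W[...,2]
    hsv=cv2.cvtColor(f["color"],cv2.COLOR_RGB2HSV)
    print(n)
    m=(np.hypot(X-420,Y+254)<30)&(Z>8)&(Z<40)&(hsv[...,1]<50)&(hsv[...,2]>120)
    q=W[m];print("label",len(q),q.mean(0).round(1),q.min(0).round(0),q.max(0).round(0),cv2.minAreaRect(q[:,:2].astype(np.float32)))
    c=np.array([539,-267]);d=np.hypot(X-c[0],Y-c[1])
    q=W[(d<9)&(Z>110)&(Z<172)];print("column",len(q),q.mean(0))
    q=W[(d<30)&(Z>203)&(Z<212)];print("griptop",len(q),q.mean(0),cv2.minAreaRect(q[:,:2].astype(np.float32)))
    pm=(abs(X-609)<135)&(abs(Y-118)<110)
    q=W[pm&(Z>82)&(Z<91)];r=cv2.minAreaRect(q[:,:2].astype(np.float32));print("rim",len(q),r)
    # rim edges: line fit to extreme sides
    hull=cv2.convexHull(q[:,:2].astype(np.float32))[:,0];print(hull.round(0).tolist())
    q=W[(abs(X-609)<100)&(abs(Y-118)<72)&(Z>48)&(Z<64)&(hsv[...,2]>0)]
    print("brick",len(q),q.mean(0),q.min(0),q.max(0),cv2.minAreaRect(q[:,:2].astype(np.float32)))
    q=W[(abs(X-609)<90)&(abs(Y-118)<68)&(Z<15)];print("floor",len(q),q.mean(0))
E
```

```text
scene
label 151 [ 423.5 -251.    21.7] [ 412. -277.    8.] [ 437. -225.   36.] ((423.0158386230469, -250.6512451171875), (51.28714370727539, 20.009376525878906), 79.62886047363281)
column 70 [ 537.71070271 -266.15416329  139.96122725]
griptop 45 [ 539.59896556 -266.62429743  205.50005685] ((540.4051513671875, -265.5208740234375), (16.20964813232422, 42.216087341308594), 33.06150436401367)
rim 629 ((610.0187377929688, 117.69816589355469), (194.06112670898438, 253.01849365234375), 88.94625091552734)
[[737.0, 125.0], [733.0, 193.0], [730.0, 206.0], [722.0, 209.0], [661.0, 214.0], [509.0, 214.0], [493.0, 205.0], [487.0, 199.0], [486.0, 188.0], [484.0, 146.0], [483.0, 65.0], [484.0, 43.0], [484.0, 40.0], [487.0, 33.0], [489.0, 31.0], [491.0, 28.0], [504.0, 23.0], [546.0, 22.0], [702.0, 19.0], [715.0, 20.0], [721.0, 25.0], [733.0, 35.0]]
brick 59 [671.41417372 104.92482931  53.78608055] [656.0032492   87.68887782  48.92478887] [691.07590063 124.78628828  58.73316661] ((672.1343994140625, 106.56968688964844), (35.04114532470703, 36.91813278198242), 5.44580078125)
floor 155 [638.80392551 163
[... 480 characters left out ...]
22070312, 249.5989990234375), 89.676513671875)
[[732.0, 87.0], [728.0, 204.0], [710.0, 212.0], [598.0, 216.0], [496.0, 210.0], [493.0, 209.0], [488.0, 204.0], [484.0, 189.0], [483.0, 149.0], [483.0, 102.0], [483.0, 46.0], [483.0, 36.0], [488.0, 29.0], [490.0, 27.0], [496.0, 24.0], [502.0, 22.0], [708.0, 21.0], [712.0, 22.0], [724.0, 25.0], [730.0, 38.0], [731.0, 48.0]]
brick 31 [668.82863755 113.73904824  56.30445587] [654.64285505  99.31153913  49.26585558] [686.92188296 127.48991045  59.8932711 ] ((671.309814453125, 112.46519470214844), (30.491275787353516, 27.224876403808594), 6.5517683029174805)
floor 0 [nan nan nan]<stdin>:20: RuntimeWarning: Mean of empty slice.
  ret = um.true_divide(
```

{"op": "move_arm", "data": {
  "increments": [
    [[1, 0, 0, -1, 0, 0, -0.139], [1, 0, 0, -1, 0, 0, -0.139], [1, 0, 0, -1, 0, 0, -0.139], [1, -1.2, -4, -0.5, 0, 0, 0], [1, -1.2, -4, -0.5, 0, 0, 0], [1, -1.2, -4, -0.5, 0, 0, 0], [1, -1.2, -4, -0.5, 0, 0, 0], [1, -1.2, -4, -0.5, 0, 0, 0], [1, -1.2, -4, -0.5, 0, 0, 0], [1, -1.2, -4, -0.5, 0, 0, 0], [1, -1.2, -4, -0.5, 0, 0, 0], [1, 0, 0, 0, 0, 0, 0]]
  ]
}}

```text
time_s: 1.65
ee_pos: [334.8, 196.8, 283.1]
ee_rot: [-179.5, -0.2, -179.0]
force: [0.9, 0.5, 0.4]
gripper_width: 91.4
```

{"op": "move_arm", "data": {
  "increments": [
    [[1, -1.35, -4.6, 0, 0, 0, 0], [1, -1.35, -4.6, 0, 0, 0, 0], [1, -1.35, -4.6, 0, 0, 0, 0], [1, -1.35, -4.6, 0, 0, 0, 0], [1, -1.35, -4.6, 0, 0, 0, 0], [1, -1.35, -4.6, 0, 0, 0, 0], [1, -1.35, -4.6, 0, 0, 0, 0], [1, -1.35, -4.6, 0, 0, 0, 0], [1, -1.35, -4.6, 0, 0, 0, 0], [1, -1.35, -4.6, 0, 0, 0, 0], [1, 0, 0, 0, 0, 0, 0], [1, 0, 0, 0, 0, 0, 0]]
  ]
}}

```text
time_s: 3.15
ee_pos: [488.9, -262.5, 279.2]
ee_rot: [179.8, -0.2, -178.3]
force: [-0.6, 0.1, 0.2]
gripper_width: 91.3
```

```bash
python3 - <<'E'
from h import *
import pickle
s=monitor.state();print(s["ee_pos"].round(1),s["ee_rot"].round(2),s["qpos"].round(0))
f=grab("wrist");save(f,"pics/w1.png");pickle.dump(f,open("w1.pkl","wb"))
W=cloud(f);X,Y,Z=W[...,0],W[...,1],W[...,2]
m=((np.hypot(X-472,Y+266)<50)&(Z>100)&(Z<112)).astype(np.uint8)
q=W[m>0];print(len(q),q.mean(0),cv2.minEnclosingCircle(q[:,:2].astype(np.float32)))
hsv=cv2.cvtColor(f["color"],cv2.COLOR_RGB2HSV)
m=(np.hypot(X-420,Y+254)<35)&(Z>8)&(Z<42)
q=W[m]; 
if len(q): print("label",len(q),q.mean(0),cv2.minAreaRect(q[:,:2].astype(np.float32)))
m=(np.hypot(X-539,Y+267)<35)&(Z>180)&(Z<215);q=W[m]
if len(q): print("grip",len(q),q.mean(0),cv2.minAreaRect(q[:,:2].astype(np.float32)))
E
```

```text
[ 488.9 -262.5  279.2] [ 179.76   -0.25 -178.27] [ -29.   15.   85.    0.   80. -121.]
1769 [ 473.59114165 -262.71107999  106.45483529] ((475.18511962890625, -262.7892150878906), 28.125322341918945)
label 897 [ 431.10744388 -250.07443265   28.65105494] ((431.4791564941406, -253.3709259033203), (65.155517578125, 37.37553405761719), 82.34649658203125)
grip 1157 [ 537.19312826 -263.5842641   201.39736272] ((540.2508544921875, -263.651123046875), (15.161749839782715, 45.46937942504883), 30.073232650756836)
```

View pics/w1.png

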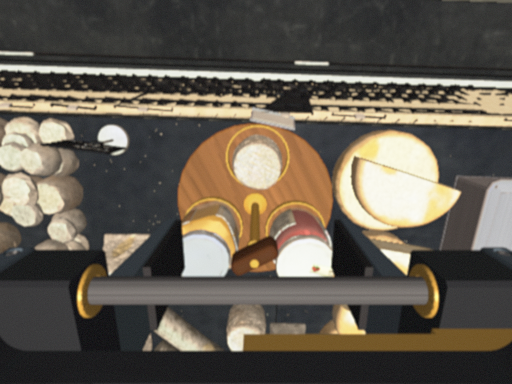

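The wrist view shows the drum at (258,162) in the front ring. The label is at (272,120), the grip at (255,255), and the honey (left) and jam (right) lids are clear of the approach. I'll move over the drum and descend.

{"op": "move_arm", "data": {
  "increments": [
    [[1, 1.0, -0.1, 0, 0, 0, 0.03], [1, 0.9, -0.1, 0, 0, 0, 0], [1, 0, 0, 0, 0, 0, 0], [1, 0, 0, 3, 0, 0, 0], [1, 0, 0, 3, 0, 0, 0], [1, 0, 0, 3, 0, 0, 0], [1, 0, 0, 3, 0, 0, 0], [1, 0, 0, 2, 0, 0, 0], [1, 0, 0, 0, 0, 0, 0]]
  ]
}}

```text
time_s: 4.32
ee_pos: [468.3, -261.1, 139.1]
ee_rot: [180.0, 0.2, -179.9]
force: [-0.1, 0.6, 0.5]
gripper_width: 91.3
```

{"op": "move_arm", "data": {
  "increments": [
    [[1, -0.2, -0.3, 2, 0, 0, 0], [1, 0, 0, 2, 0, 0, 0], [1, 0, 0, 2, 0, 0, 0], [1, 0, 0, 0.9, 0, 0, 0], [1, 0, 0, 0, 0, 0, 0]]
  ]
}}

```text
time_s: 4.95
ee_pos: [475.0, -266.4, 74.8]
ee_rot: [-179.7, 0.8, -179.9]
force: [0.1, -0.2, 0.6]
gripper_width: 91.0
```

{"op": "move_arm", "data": {
  "increments": [
    [[1, 0.5, 0.2, 0.5, 0, -0.01, 0], [1, 0, 0, 0, 0, 0, 0]]
  ]
}}

```text
time_s: 5.2
ee_pos: [470.5, -264.8, 71.0]
ee_rot: [-179.6, 1.5, -179.9]
force: [-0.1, -0.2, -0.2]
gripper_width: 91.1
```

{"op": "move_arm", "data": {
  "increments": [
    [[0.5, 0, 0, 0, 0, 0, 0], [0.5, 0, 0, 0, 0, 0, 0], [0.5, 0, 0, 0, 0, 0, 0], [0.5, 0, 0, 0, 0, 0, 0], [0.5, 0, 0, 0, 0, 0, 0], [0.5, 0, 0, 0, 0, 0, 0]]
  ],
  "force": 22
}}

```text
time_s: 5.95
ee_pos: [471.0, -265.0, 72.0]
ee_rot: [-179.6, 1.6, -179.9]
force: [0.4, -0.3, 0.5]
gripper_width: 59.3
```

{"op": "move_arm", "data": {
  "increments": [
    [[0.5, 0, 0, -1.5, 0, 0, 0], [0.5, 0, 0, -2, 0, 0.01, 0], [0.5, 0, 0, -2.5, 0, 0.015, 0], [0.5, 0, 0, -3, 0, 0, 0], [0.5, 0, 0, -3, 0, 0, 0], [0.5, 0, 0, -3, 0, 0, 0], [0.5, 0, 0, -2, 0, 0, 0], [0.5, 0, 0, 0, 0, 0, 0]]
  ]
}}

```text
time_s: 6.95
ee_pos: [468.2, -263.6, 251.8]
ee_rot: [-179.5, 0.2, -179.9]
force: [-0.4, -0.1, -2.0]
gripper_width: 59.7
```

{"op": "move_arm", "data": {
  "increments": [
    [[0.5, -0.5, 2, 0, 0, 0, 0], [0.5, -1.04, 3.8, 0, 0, 0, 0], [0.5, -1.04, 3.8, 0, 0, 0, 0], [0.5, -1.04, 3.8, 0, 0, 0, 0], [0.5, -1.04, 3.8, 0, 0, 0, 0], [0.5, -1.04, 3.8, 0, 0, 0, 0], [0.5, -1.04, 3.8, 0, 0, 0, 0], [0.5, -1.04, 3.8, 0, 0, 0, 0], [0.5, -1.04, 3.8, 0, 0, 0, 0], [0.5, -1.04, 3.8, 0, 0, 0, 0], [0.5, -0.5, 2, 0, 0, 0, 0], [0.5, 0, 0, 0, 0, 0, 0]]
  ]
}}

```text
time_s: 8.45
ee_pos: [564.4, 142.2, 235.7]
ee_rot: [-179.8, -1.3, -179.7]
force: [-0.9, -0.1, -2.1]
gripper_width: 59.1
```

```bash
python3 - <<'E'
from h import *
import pickle
s=monitor.state();print(s["ee_pos"].round(1),s["ee_rot"].round(2),s["gripper_width"])
f=grab("wrist");save(f,"pics/w2.png")
W=cloud(f);X,Y,Z=W[...,0],W[...,1],W[...,2]
q=W[(abs(X-609)<135)&(abs(Y-118)<110)&(Z>82)&(Z<91)];print(len(q),cv2.minAreaRect(q[:,:2].astype(np.float32)),q.min(0),q.max(0))
q=W[(abs(X-609)<100)&(abs(Y-118)<72)&(Z>40)&(Z<62)];print("brick",len(q),q.min(0),q.max(0)) if len(q) else 0
E
```

```text
[564.4 142.2 235.7] [-179.81   -1.31 -179.73] 59.07818248868497
7477 ((610.230712890625, 118.96698760986328), (191.3730926513672, 248.71615600585938), 89.66900634765625) [485.58876217  23.1091971   82.033957  ] [734.28780134 215.18544429  89.28814162]
```

View pics/w2.png

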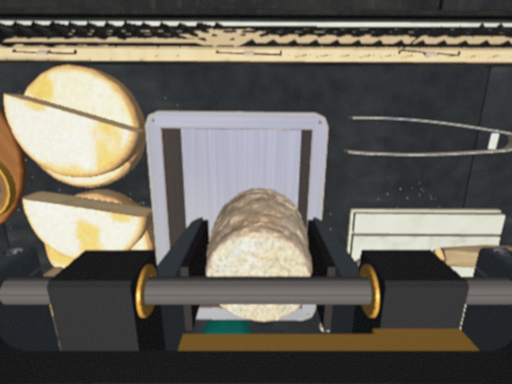

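The drum is held over the pan and the pan's free floor (240,180) lies below it. I'll centre it and lower.

{"op": "move_arm", "data": {
  "increments": [
    [[0.5, -0.6, -2.3, 0, 0, -0.022, 0], [0.5, 0, 0, 0, 0, 0, 0], [0.5, 0, 0, 3, 0, 0, 0], [0.5, 0, 0, 3, 0, 0, 0], [0.5, 0, 0, 2, 0, 0, 0], [0.5, 0, 0, 0, 0, 0, 0]]
  ]
}}

```text
time_s: 9.25
ee_pos: [570.0, 108.3, 155.5]
ee_rot: [-179.7, 0.2, 179.6]
force: [0.6, -0.0, -1.5]
gripper_width: 59.3
```

{"op": "move_arm", "data": {
  "increments": [
    [[0.5, 0, 1.0, 0, 0, 0, 0], [0.5, 0, 0, 2.5, 0, 0, 0], [0.5, 0, 0, 2.5, 0, 0, 0], [0.5, 0, 0, 2.5, 0, 0, 0], [0.5, 0, 0, 2.0, 0, 0, 0], [0.5, 0, 0, 1.0, 0, 0, 0], [0.5, 0, 0, 0, 0, 0, 0]]
  ]
}}

```text
time_s: 10.12
ee_pos: [578.2, 121.2, 57.3]
ee_rot: [180.0, 1.2, 179.5]
force: [0.8, -0.0, -1.6]
gripper_width: 59.3
```

{"op": "move_arm", "data": {
  "increments": [
    [[0.5, 0.4, 0, 1.0, 0, 0, 0], [0.5, 0, 0, 0.3, 0, 0, 0], [0.5, 0, 0, 0, 0, 0, 0]]
  ]
}}

```text
time_s: 10.5
ee_pos: [575.6, 121.7, 45.5]
ee_rot: [179.9, 1.5, 179.5]
force: [-0.6, -0.6, -1.2]
gripper_width: 59.3
```

{"op": "move_arm", "data": {
  "increments": [
    [[1, 0, 0, 0, 0, 0, 0], [1, 0, 0, 0, 0, 0, 0], [1, 0, 0, 0, 0, 0, 0], [1, 0, 0, 0, 0, 0, 0], [1, 0, 0, -1, 0, 0.02, 0], [1, 0, 0, -3, 0, 0, 0], [1, 0, 0, -3, 0, 0, 0], [1, 0, 0, -3, 0, 0, 0], [1, 0, 0, -4, 0, 0, 0], [1, 0, 0, -4, 0, 0, 0], [1, 0, 0, -4, 0, 0, 0], [1, 0, 0, 0, 0, 0, 0]]
  ]
}}

```text
time_s: 12.0
ee_pos: [574.8, 121.4, 274.1]
ee_rot: [179.9, 0.5, 179.5]
force: [0.2, -0.3, 0.7]
gripper_width: 91.2
```

{"op": "move_arm", "data": {
  "increments": [
    [[1, 0.35, -3.9, -0.2, 0, 0, 0], [1, 0.35, -3.9, -0.2, 0, 0, 0], [1, 0.35, -3.9, -0.2, 0, 0, 0], [1, 0.35, -3.9, 0, 0, 0, 0], [1, 0.35, -3.9, 0, 0, 0, 0], [1, 0.35, -3.9, 0, 0, 0, 0], [1, 0.35, -3.9, 0, 0, 0, 0], [1, 0.35, -3.9, 0, 0, 0, 0], [1, 0.35, -3.9, 0, 0, 0, 0], [1, 0.35, -3.5, 0, 0, 0, 0], [1, 0, 0, 0, 0, 0, 0]]
  ]
}}

```text
time_s: 13.38
ee_pos: [529.8, -274.5, 264.4]
ee_rot: [179.5, -0.8, 179.6]
force: [0.1, 0.6, -0.1]
gripper_width: 91.5
```

{"op": "move_arm", "data": {
  "increments": [
    [[1, 0, 0, 0, 0, 0, 0.175], [1, 0, 0, 0, 0, 0, 0.175], [1, 0, 0, 0, 0, 0, 0.175], [1, 0, 0, 0, 0, 0, 0.175], [1, 0, 0, 0, 0, 0, 0.175], [1, 0, 0, 0, 0, 0, 0.175], [1, 0, 0, 0, 0, 0, 0]]
  ]
}}

```text
time_s: 14.25
ee_pos: [527.8, -266.5, 257.3]
ee_rot: [-179.2, -1.6, 117.8]
force: [0.1, 0.6, -0.1]
gripper_width: 91.2
```

```bash
cat > look.py <<'E'
from h import *
import sys,pickle
def comp(m):
    k,l,st,ce=cv2.connectedComponentsWithStats(m.astype(np.uint8)); return l==1+st[1:,4].argmax() if k>1 else m
s=monitor.state();print(s["ee_pos"].round(1),s["ee_rot"].round(2),s["gripper_width"].round(1),s["force"].round(1))
for n in sys.argv[2:]:
    f=grab(n);save(f,f"pics/{sys.argv[1]}_{n}.png");pickle.dump(f,open(f"{sys.argv[1]}_{n}.pkl","wb"))
    W=cloud(f);X,Y,Z=W[...,0],W[...,1],W[...,2]
    hsv=cv2.cvtColor(f["color"],cv2.COLOR_RGB2HSV);d=np.hypot(X-539.5,Y+266)
    m=comp((d<33)&(Z>198)&(Z<212)&(hsv[...,2]<140));q=W[m]
    if len(q)>5:
        print(n,"grip",len(q),q.mean(0).round(1),cv2.minAreaRect(q[:,:2].astype(np.float32)))
    k,l,st,ce=cv2.connectedComponentsWithStats(((d>30)&(d<112)&(Z>140)&(Z<153)).astype(np.uint8))
    for i in range(1,k):
        if st[i,4]>40:
            q=W[l==i];(c,r)=cv2.minEnclosingCircle(q[:,:2].astype(np.float32))
            print(n,"lid",len(q),np.round(c,1),round(r,1),f["color"][l==i].mean(0).round(0),"az",np.degrees(np.arctan2(c[1]+266,c[0]-539.5)).round(1))
    m=(np.hypot(X-421,Y+251)<35)&(Z>8)&(Z<42)&(hsv[...,1]<60)&(hsv[...,2]>110)
    if m.sum()>20:
        q=W[m];c,sz,a=cv2.minAreaRect(q[:,:2].astype(np.float32));print(n,"label",m.sum(),np.round(c,1),np.round(sz,1),a,np.degrees(np.arctan2(c[1]+266,c[0]-539.5)).round(1))
E
python3 look.py g1 wrist scene
```

```text
Traceback (most recent call last):
  File "look.py", line 5, in <module>
    s=monitor.state();print(s["ee_pos"].round(1),s["ee_rot"].round(2),s["gripper_width"].round(1),s["force"].round(1))
                                                                      ^^^^^^^^^^^^^^^^^^^^^^^^
AttributeError: 'float' object has no attribute 'round'
```

```bash
sed -i 's/s\["gripper_width"\].round(1)/round(s["gripper_width"],1)/' look.py; python3 look.py g1 wrist scene side
```

```text
[ 527.8 -266.5  257.3] [-179.25   -1.58  117.76] 91.2 [ 0.1  0.6 -0.1]
wrist grip 938 [ 539.5 -261.1  205.6] ((540.4916381835938, -262.86376953125), (15.685704231262207, 43.79801559448242), 29.21849250793457)
wrist lid 4102 [ 575.2 -205.2] 33.8 [232. 231. 224.] az 59.6
wrist lid 2100 [ 573.8 -321.5] 32.5 [195. 201. 201.] az -58.3
wrist label 366 [ 422.8 -244.8] [56.2 20. ] 82.58876037597656 169.7
scene grip 62 [ 538.3 -267.7  203.4] ((538.4534301757812, -266.72784423828125), (16.03851318359375, 41.80927658081055), 43.46147537231445)
scene lid 181 [ 574.4 -205.2] 35.5 [219. 216. 196.] az 60.1
scene lid 251 [ 574.  -325.1] 34.1 [199. 200. 187.] az -59.7
scene label 174 [ 423.5 -245.9] [57.2 23.5] 80.9134750366211 170.2
side grip 85 [ 537.7 -270.8  203.9] ((537.821044921875, -268.112548828125), (12.601729393005371, 42.07171630859375), 30.190521240234375)
side lid 120 [ 578.7 -211. ] 32.3 [226. 220. 207.] az 54.5
side lid 380 [ 571.7 -324.3] 33.1 [217. 214. 203.] az -61.1
side label 117 [ 421.7 -248.1] [62.1 20.7] 82.55425262451172 171.4
```

View pics/g1_wrist.png

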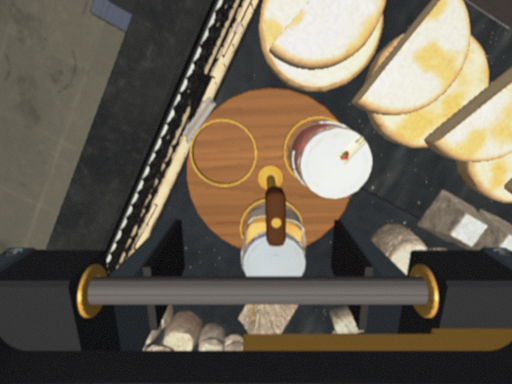

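The wrist view shows the grip bar at (277,215), with the column at (270,178). The drum's ring at (223,152) is empty, and both jars stand. The label is at (200,118). I'll centre over the grip.

{"op": "move_arm", "data": {
  "increments": [
    [[1, -0.3, 1.2, 0, -0.014, -0.028, -0.025], [1, 0, 0, 0, 0, 0, 0], [1, 0, 0, 0, 0, 0, 0]]
  ]
}}

```text
time_s: 14.78
ee_pos: [540.9, -263.5, 257.3]
ee_rot: [179.8, 0.2, 119.5]
force: [0.2, -0.6, 0.4]
gripper_width: 90.8
```

{"op": "move_arm", "data": {
  "increments": [
    [[1, 0, 0, 2.5, 0, 0, 0], [1, 0, 0, 2.5, 0, 0, 0], [1, 0, 0, 2, 0, 0, 0], [1, 0, 0, 0.9, 0, 0, 0], [1, 0, 0, 0, 0, 0, 0]]
  ]
}}

```text
time_s: 15.4
ee_pos: [541.9, -264.3, 177.4]
ee_rot: [179.8, 0.3, 119.5]
force: [-0.4, 0.6, -0.1]
gripper_width: 91.5
```

{"op": "move_arm", "data": {
  "increments": [
    [[0.12, -0.1, 0, 0.2, 0, 0, 0], [0.12, 0, 0, 0, 0, 0, 0], [0.12, 0, 0, 0, 0, 0, 0], [0.12, 0, 0, 0, 0, 0, 0], [0.12, 0, 0, 0, 0, 0, 0], [0.12, 0, 0, 0, 0, 0, 0], [0.12, 0, 0, 0, 0, 0, 0], [0.12, 0, 0, 0, 0, 0, 0]]
  ],
  "force": 15
}}

```text
time_s: 16.4
ee_pos: [543.2, -266.3, 178.1]
ee_rot: [179.7, 0.6, 119.5]
force: [1.1, 0.1, 2.6]
gripper_width: 16.0
```

{"op": "move_arm", "data": {
  "increments": [
    [[0.12, 0, 0, 0, 0, 0, 0.02], [0.12, 0, 0, 0, 0, 0, 0.04], [0.12, 0, 0, 0, 0, 0, 0.06], [0.12, 0, 0, 0, 0, 0, 0.06], [0.12, 0, 0, 0, 0, 0, 0.06], [0.12, 0, 0, 0, 0, 0, 0.04], [0.12, 0, 0, 0, 0, 0, 0.02], [0.12, 0, 0, 0, 0, 0, 0]]
  ]
}}

```text
time_s: 17.4
ee_pos: [542.3, -266.7, 178.1]
ee_rot: [179.7, 0.5, 101.7]
force: [0.4, 0.8, 0.9]
gripper_width: 15.9
```

{"op": "move_arm", "data": {
  "increments": [
    [[0.12, 0, 0, 0, 0, 0, 0.03], [0.12, 0, 0, 0, 0, 0, 0.06], [0.12, 0, 0, 0, 0, 0, 0.08], [0.12, 0, 0, 0, 0, 0, 0.08], [0.12, 0, 0, 0, 0, 0, 0.08], [0.12, 0, 0, 0, 0, 0, 0.08], [0.12, 0, 0, 0, 0, 0, 0.08], [0.12, 0, 0, 0, 0, 0, 0.08], [0.12, 0, 0, 0, 0, 0, 0.08], [0.12, 0, 0, 0, 0, 0, 0.06], [0.12, 0, 0, 0, 0, 0, 0.03], [0.12, 0, 0, 0, 0, 0, 0]]
  ]
}}

```text
time_s: 18.9
ee_pos: [540.0, -266.3, 178.1]
ee_rot: [179.8, 0.3, 57.5]
force: [1.0, 0.5, 1.2]
gripper_width: 15.9
```

{"op": "move_arm", "data": {
  "increments": [
    [[0.12, 0, 0, 0, 0, 0, 0.03], [0.12, 0, 0, 0, 0, 0, 0.06], [0.12, 0, 0, 0, 0, 0, 0.08], [0.12, 0, 0, 0, 0, 0, 0.08], [0.12, 0, 0, 0, 0, 0, 0.08], [0.12, 0, 0, 0, 0, 0, 0.08], [0.12, 0, 0, 0, 0, 0, 0.08], [0.12, 0, 0, 0, 0, 0, 0.08], [0.12, 0, 0, 0, 0, 0, 0.08], [0.12, 0, 0, 0, 0, 0, 0.06], [0.12, 0, 0, 0, 0, 0, 0.03], [0.12, 0, 0, 0, 0, 0, 0]]
  ]
}}

```text
time_s: 20.4
ee_pos: [538.7, -264.4, 178.1]
ee_rot: [179.9, 0.2, 13.2]
force: [-0.2, -0.7, 0.6]
gripper_width: 16.1
```

{"op": "move_arm", "data": {
  "increments": [
    [[0.12, 0, 0, 0, 0, 0, 0.02], [0.12, 0, 0, 0, 0, 0, 0.05], [0.12, 0, 0, 0, 0, 0, 0.07], [0.12, 0, 0, 0, 0, 0, 0.07], [0.12, 0, 0, 0, 0, 0, 0.06], [0.12, 0, 0, 0, 0, 0, 0.04], [0.12, 0, 0, 0, 0, 0, 0.02], [0.12, 0, 0, 0, 0, 0, 0], [0.12, 0, 0, 0, 0, 0, 0]]
  ]
}}

```text
time_s: 21.52
ee_pos: [538.6, -263.4, 178.1]
ee_rot: [180.0, 0.1, -6.4]
force: [-0.1, 0.3, 0.1]
gripper_width: 15.9
```

```bash
python3 look.py t1 scene side; python3 -c "
import cv2
a=cv2.imread('pics/t1_scene.png')[140:320,120:360];b=cv2.imread('pics/t1_side.png')[130:340,140:330]
a=cv2.resize(a,(500,375),interpolation=2);b=cv2.resize(b,(300,332),interpolation=2)
b=cv2.copyMakeBorder(b,0,43,0,0,0);cv2.imwrite('pics/t1.png',cv2.hconcat([a,b]))"
```

```text
[ 538.6 -263.4  178.1] [ 1.7996e+02  1.4000e-01 -6.4300e+00] 15.9 [-0.1  0.3  0.1]
scene grip 82 [ 528.7 -268.6  204.6] ((532.9004516601562, -266.14276123046875), (31.85028839111328, 39.96588134765625), 5.952150821685791)
scene lid 284 [ 567.7 -327.3] 35.1 [226. 224. 204.] az -65.3
scene lid 283 [ 472.7 -258.1] 34.3 [201. 203. 189.] az 173.3
scene label 171 [ 424.2 -245.8] [57.2 21.6] 80.83534240722656 170.1
side grip 105 [ 532.4 -275.7  204.4] ((534.0860595703125, -270.7699890136719), (34.27953338623047, 46.43899917602539), 61.86880874633789)
side lid 361 [ 471.1 -257.3] 33.4 [216. 213. 202.] az 172.8
side lid 430 [ 565.9 -327.3] 34.0 [233. 229. 215.] az -66.7
side label 122 [ 422.4 -246. ] [58.6 20.7] 82.31929779052734 170.3
```

View pics/t1.png

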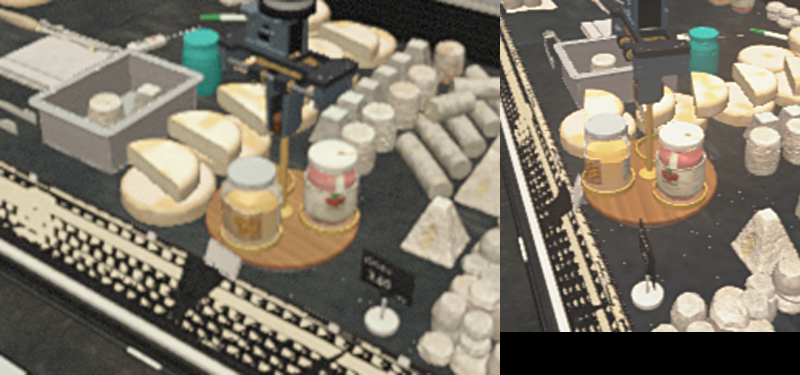

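Both jars stand in their rings, the honey is near the front with the label below it, and the drum lies in the pan. I'll refine the front's azimuth with the pictures already taken.

```bash
python3 - <<'E'
from h import *
import pickle
for n,ax in(("w1",(540.3,-263.6)),("g1_wrist",(540.5,-263)),("scene0",(539.3,-266.3)),("side0",(539.3,-267.2)),("t1_scene",(539.3,-266.3)),("t1_side",(539.3,-267.2))):
    f=pickle.load(open(n+".pkl","rb"));W=cloud(f);hsv=cv2.cvtColor(f["color"],cv2.COLOR_RGB2HSV)
    c0=np.array(ax)+123*np.array([np.cos(np.radians(172)),np.sin(np.radians(172))])
    m=(np.hypot(W[...,0]-c0[0],W[...,1]-c0[1])<40)&(W[...,2]>10)&(W[...,2]<42)&(hsv[...,1]<45)&(hsv[...,2]>125)
    k,l,st,ce=cv2.connectedComponentsWithStats(m.astype(np.uint8));i=1+st[1:,4].argmax();q=W[l==i]
    c,sz,a=cv2.minAreaRect(q[:,:2].astype(np.float32));d=q[:,:2]-ax
    e=np.array([np.sin(np.radians(172)),-np.cos(np.radians(172))])  # cw tangent
    t=d@e;lo,hi=np.percentile(t,[2,98]);r=-(d@np.array([-np.cos(np.radians(172)),-np.sin(np.radians(172))]))
    print(n,st[i],"t",lo.round(1),hi.round(1),"r",np.median(r).round(1),"az",(172-np.degrees((lo+hi)/2/123)).round(1),"rect",np.round(c,1),np.round(sz,1),round(a,1))
    if n[:2]=="t1":
        L=(np.hypot(W[...,0]-472,W[...,1]+258)<45)&(W[...,2]>138)&(W[...,2]<153);q=W[L];c,_=cv2.minEnclosingCircle(q[:,:2].astype(np.float32));print(" honey az",np.degrees(np.arctan2(c[1]-ax[1],c[0]-ax[0])))
E
```

```text
w1 [250 112  45  18 206] t -24.5 34.3 r 113.1 az 169.7 rect [ 426.5 -243. ] [60.7 11.9] 80.6
g1_wrist [187 100  29  43 198] t -24.5 33.4 r 113.1 az 169.9 rect [ 427.1 -243.4] [60.1 12. ] 82.6
scene0 [219 255  17  19 166] t -23.9 35.6 r 115.7 az 169.3 rect [ 423.9 -244.3] [64.  20.9] 79.2
side0 [185 240   8  22  88] t -23.3 33.7 r 118.1 az 169.6 rect [ 422.3 -245.5] [58.6 15.8] 82.1
t1_scene [219 255  17  18 155] t -23.2 35.1 r 115.7 az 169.2 rect [ 426.3 -243.9] [60.8 17.3] 81.8
 honey az 172.98570870462066
t1_side [184 240   9  22  87] t -23.4 33.9 r 117.9 az 169.5 rect [ 422.4 -245.9] [58.5 18.1] 84.8
 honey az 171.7641126284549
```

```bash
python3 -c "
import cv2
a=cv2.imread('pics/w1.png')[90:150,220:320];b=cv2.imread('pics/t1_scene.png')[240:290,200:260]
cv2.imwrite('pics/lab.png',cv2.hconcat([cv2.resize(a,(500,300),interpolation=2),cv2.resize(b,(300,300),interpolation=2)]))"
```

```text
(no output)
```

View pics/lab.png

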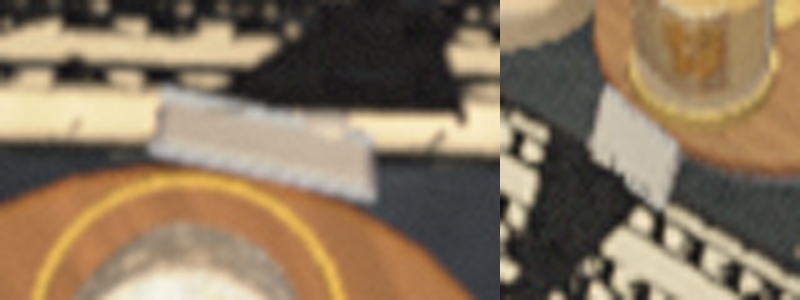

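The label's corners are at about (253,108), (250,121), (295,118) and (295,130) in the wrist picture. In the scene picture its centre is at about (227.3,269.4). I'll cast these rays onto z = 20.

```bash
python3 - <<'E'
from h import *
import pickle
def ray(n,u,v,z):
    f=pickle.load(open(n+".pkl","rb"));K=np.array(f["camera_matrix"]);R=cv2.Rodrigues(np.array(f["rvec"],float))[0];t=np.array(f["tvec"]).ravel()
    o=-R.T@t;d=R.T@np.linalg.inv(K)@[u,v,1];return (o+d*(z-o[2])/d[2])[:2]
for n,p,ax in(("w1",[(273.2,119.2)],(540.3,-263.6)),("t1_scene",[(227.3,269.4)],(539.3,-266.3))):
    for u,v in p:
        q=ray(n,u,v,20);d=q-ax;print(n,q.round(1),np.hypot(*d).round(1),np.degrees(np.arctan2(d[1],d[0])).round(2))
a=ray("w1",250,121,34);b=ray("w1",295,130,34);a2=ray("w1",253,107.6,6);b2=ray("w1",295,118,6)
for s in((a,b),(a2,b2)): d=s[0]-s[1];print(np.degrees(np.arctan2(d[1],d[0])),np.hypot(*d))
E
```

```text
w1 [ 424.5 -241.7] 117.9 169.3
t1_scene [ 409.1 -259.5] 130.4 177.01
-99.26412475703437 61.263410699105776
-101.62860114464092 60.92629669713739
```

{"op": "move_arm", "data": {
  "increments": [
    [[0.12, 0, 0, 0, 0, 0, 0.02], [0.12, 0, 0, 0, 0, 0, 0.025], [0.12, 0, 0, 0, 0, 0, 0.015], [0.12, 0, 0, 0, 0, 0, 0], [0.12, 0, 0, 0, 0, 0, 0], [0.12, 0, 0, 0, 0, 0, 0], [0.12, 0, 0, 0, 0, 0, 0]]
  ]
}}

```text
time_s: 22.5
ee_pos: [538.7, -263.2, 178.1]
ee_rot: [180.0, 0.1, -10.1]
force: [0.3, 0.1, 0.8]
gripper_width: 16.1
```

```bash
python3 look.py t2 scene side; python3 -c "
import cv2
a=cv2.imread('pics/t2_scene.png')[140:320,120:360];b=cv2.imread('pics/t2_side.png')[130:340,140:330]
a=cv2.resize(a,(500,375),interpolation=2);b=cv2.resize(b,(300,332),interpolation=2)
b=cv2.copyMakeBorder(b,0,43,0,0,0);cv2.imwrite('pics/t2.png',cv2.hconcat([a,b]))"
python3 - <<'E'
from h import *
import pickle
f=pickle.load(open("t2_scene.pkl","rb"));K=np.array(f["camera_matrix"]);R=cv2.Rodrigues(np.array(f["rvec"],float))[0];t=np.array(f["tvec"]).ravel()
o=-R.T@t;d=R.T@np.linalg.inv(K)@[227.3,264.5,1];q=(o+d*(20-o[2])/d[2])[:2]-(539.3,-266.3);print(np.hypot(*q),np.degrees(np.arctan2(q[1],q[0])))
E
```

```text
[ 538.7 -263.2  178.1] [ 1.7997e+02  1.4000e-01 -1.0100e+01] 16.1 [0.3 0.1 0.8]
scene grip 76 [ 528.5 -268.8  204.8] ((529.5336303710938, -268.94769287109375), (27.01480484008789, 44.59917068481445), 18.753023147583008)
scene lid 286 [ 562.7 -330.1] 34.4 [225. 223. 203.] az -70.1
scene lid 283 [ 474.4 -254.1] 34.3 [201. 203. 189.] az 169.7
scene label 174 [ 424.2 -246. ] [58.8 22.3] 82.31541442871094 170.2
side grip 98 [ 532.8 -277.9  204.8] ((534.322509765625, -269.26898193359375), (35.66231155395508, 47.0532112121582), 60.69087600708008)
side lid 360 [ 470.9 -252.7] 33.4 [216. 213. 202.] az 169.1
side lid 438 [ 563.6 -330.2] 35.1 [233. 228. 215.] az -69.4
side label 119 [ 422.4 -246.7] [58.8 21.1] 84.77589416503906 170.6
115.53272786063523 170.53611525931365
```

View pics/t2.png

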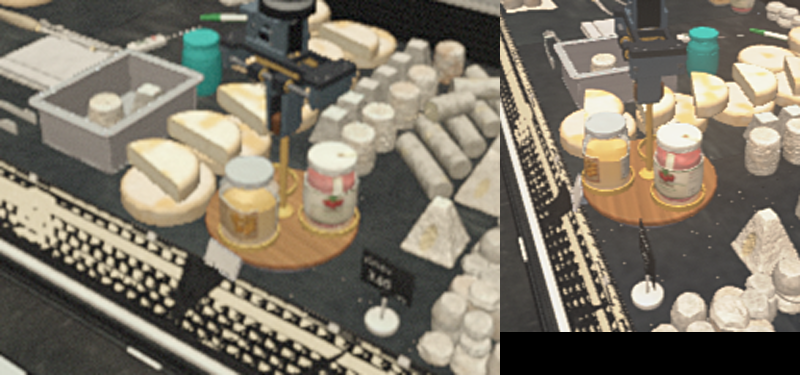

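Honey is at about 169.5°, the grip at 169.9° and the front at about 170°, so they agree. I'll firm up the grip for the colleague and hand in.

{"op": "move_arm", "data": {
  "increments": [
    [[0.12, 0, 0, 0, 0, 0, 0], [0.12, 0, 0, 0, 0, 0, 0], [0.12, 0, 0, 0, 0, 0, 0], [0.12, 0, 0, 0, 0, 0, 0]]
  ],
  "force": 45
}}

```text
time_s: 23.1
ee_pos: [538.7, -263.2, 178.1]
ee_rot: [180.0, 0.1, -10.1]
force: [-0.6, 0.8, 0.4]
gripper_width: 15.6
```

```bash
python3 look.py t3 scene side && python3 -c "
from workcell import job,monitor
s=monitor.state();print(s['ee_rot'],s['qvel'].round(2),s['gripper_width']);print(job.job_done())"
```

```text
[ 538.7 -263.2  178.1] [ 1.7997e+02  1.4000e-01 -1.0100e+01] 15.6 [-0.6  0.8  0.4]
scene grip 80 [ 528.2 -268.7  205.1] ((535.1825561523438, -265.2462463378906), (36.81261444091797, 34.09111785888672), 84.87248229980469)
scene lid 289 [ 563.6 -329.8] 35.4 [225. 222. 203.] az -69.3
scene lid 280 [ 474.1 -251.6] 34.5 [202. 204. 190.] az 167.6
scene label 177 [ 424.3 -246.2] [58.2 21.5] 79.6539306640625 170.3
side grip 97 [ 532.9 -277.8  204.7] ((533.264892578125, -269.44171142578125), (36.514286041259766, 47.647953033447266), 57.780975341796875)
side lid 358 [ 471.6 -252.7] 33.2 [216. 213. 202.] az 168.9
side lid 441 [ 562.9 -329. ] 35.1 [233. 228. 214.] az -69.6
side label 116 [ 422.2 -247.4] [59.5 21.5] 84.3716812133789 171.0
[ 1.79967705e+02  1.39326236e-01 -1.00979758e+01] [ 0.13  0.04 -0.05  0.03 -0.08  0.1 ] 15.497425096707026
the job is handed in; nothing more can be done
None
```

I took the drum cheese off the stand and set it down in the free part of the pan. Then I turned the stand by its grip, about 130° clockwise, until the honey was behind the white label. I handed in at about 23 s, with the arm still holding the grip at 45 N.

- **Alignment:** the grip puts the honey ring at about 170° around the axis. The label measures 169.3–171°, so the two agree to about 1°. In the last pictures the honey lid read 167.6° (scene) and 168.9° (side). The scene camera had read 169.7° shortly before with the arm unmoved, so I put the difference down to picture noise.
- **Label estimate:** my first value for the label, about 172°, was off because the mask cut the label short. I corrected it before the final turn.
- **Other checks:** in the last pictures I viewed, both jars stood in their rings, the drum lay in the pan beside the brick cheese, and I saw nothing nearby out of place. The wrist force stayed under about 3 N at every reading.

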